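Start the press screw in its nut

ROBOT

A 6-joint arm with a two-finger parallel gripper is mounted at the origin on the work surface. World frame = base frame: x ahead of the robot, y to its left, z up, the work surface at z = 0. Lengths are in m, angles in degrees, forces in N, time in s.
With the tool pointing down it reaches from about 0.4 to 0.925 m from the base axis. Payload 12.5 kg.
Tool frame: the origin (TCP) lies at the very end of the fingers, on their centre line; the grasp point (between the pads) lies 19 mm behind it; z points along the fingers, y is the line along which they close (so a half turn about z gives the same grasp; the last joint's range is limited). The gripper opens to 95 mm and grips with 3 to 60 N. Pads are 20 mm wide; open, the fingers measure 119 mm over their backs; the gripper's body (75 mm by 180 mm) begins 59 mm behind the grasp point.
Start: joints at [-74.232, 28.126, 89.318, -0, 62.55, -6.05], TCP at [0.232, -0.58, 0.215] pointing down, gripper open.
Joint ranges: [-177.58, 177.58], [-47.91, 125.51], [2.72, 160], [-65.01, 245.01], [3.68, 167.84], [-153.87, 153.87]. Speed limits (degrees/s): [127.2, 127.2, 159.86, 180, 180, 180].

INTERFACE

Orientations are given as [roll, pitch, yaw] about the fixed x, y, z axes, in that order (R = Rz(yaw) Ry(pitch) Rx(roll)).
In Python, from plant import robot, vision gives the robot as it stands.
- The arm moves only by the tool jog_arm, never from a script. Its argument "steps" is a list of rows, each an object with "delta_rot": the turn, a rotation vector about the tool's x, y, z in rad, a list of three; "dp": the shift along the tool's x, y, z in m, a list of three; "fingers": the closure, from -1 (fully open) to 1 (shut). A call has 1 to 20 rows; each row shifts and turns the commanded pose from where the row before left it, along the tool's axes as they then stand; what a row does not reach is not made up. A row lasts 1/12 s, in which the tool goes at most 41.7 mm and 7.16 degrees, less where a joint would pass 70% of its speed; a pose out of reach is approached as far as the arm can. A call is refused whole if a number of a shift passes 0.0417 or a number of a turn 0.125, either way. A call with a gripper value outside its range is refused whole. The fingers move at their own pace and stop on an object; "newtons" is the grip in N (left out, the last holds). Time passes only in rows, so rows that do not move let the fingers close. It gives the time, the measured TCP pose, the force, the opening and the grip force at its end, in the units of the state.
- robot.get_state(): the state, without advancing time (a new reading comes with each control period).
- vision.grab_frame(name): name is "scene" or "side" or "wrist"; returns a dict with "color" (384x512x3 uint8, blue, green, red), "fx", "fy", "cx", "cy" (pixels), "R" (3x3) and "t" (3): a world point X has camera coordinates R X + t. Camera axes: x right, y down, z forward; pixel columns grow to the right and rows downward; lengths in m; the calibration is good to about 2 mm. A picture is of the moment at which its call begins. There is no depth.
- robot.job_done(): hands the job in; it is judged then, once.
The state is a dict: "clock": time; "joint_pos": joint angles; "joint_velocities": joint speeds; "tau": joint torques, N m; "eef_pos": TCP position; "tool_rot": TCP orientation; "wrist_force": force on the tool from outside, world axes, zero at the start; "torque": the same for the moment, N m; "grip_width": finger opening in m; "grip_force": force on a finger pad.
Only numpy, scipy, OpenCV 4.12 (cv2) and the standard library are available. Lean on these libraries where they do the work, as an engineer would, in place of code of your own. Each camera call takes 0.05 s, during which the arm holds its last target. There are 200 camera calls.

TASK

The crank screw of the small blue hand press is only resting on top of its nut: it is not in the thread yet. Wind the crank backward (counter-clockwise seen from above) until the screw drops into the start of the thread, then wind it forward (clockwise) one full turn from there, and finish with the gripper closed firmly on the crank's wooden knob, holding the screw still: the job ends while it is held, nothing is let go. Do not disturb the jar, the steel block and the small screwdriver beside the press.

Things in the scene. Friction and masses are not known exactly. Their poses are not given: they have to be found in the camera images.
- press: small hand screw press bolted to the bench, blue cast frame: base plate 200 x 140 x 22 mm, a column on its far (+x) side, an arm whose top is 85 mm above the bench. Origin: on the bench, straight below the screw's vertical axis; z up. The frame stays below the crank; nothing of it rises above 97 mm
- nut: brass nut, 64 mm across, fixed in the arm on the screw's axis, open at the top, right-handed thread of 10 mm lead. Origin: centre of its underside, z up. Its flat end face, a ring of 16.5 to 27 mm radius, is 40 mm above the origin; the screw's pin rests on it at the start. The ring has one gap, the start of the thread, towards the nut's +x axis
- gap (a point): the gap in the nut's end face: this point is in the middle of its floor, 10 mm below the end face, 22 mm from the axis. The gap is about 14 mm wide; from it the thread winds down clockwise (seen from above) under the end face, and has an end stop 2 rad or more beyond one full turn
- dog (a point): top of the stop dog, a tooth 8 mm higher than the end face at the counter-clockwise side of the gap. The pin cannot pass it either way: at first the gap is reached only by turning counter-clockwise (0.8 to 5.3 rad), and at most 0.5 rad after the drop further backward turning is blocked
- pin (a point): the thread pin, a steel peg 5 mm thick sticking out level from the screw's spindle: point on its centre line, 21 mm from the axis, in the same direction from the axis as the crank arm. It is 42.5 mm above the nut's origin on the end face, 32.5 mm in the gap, 22.5 mm one full turn further
- hub (a point): top of the crank's hub, on the screw's vertical axis, 46 mm above the pin's centre. It sinks 10 mm when the screw drops and 10 mm more over one forward turn. Screw, crank and knob (0.63 kg, varying by a quarter) turn with about 1 N at the knob, slide freely up (at most 3 mm off the end face) and down, and stay where left. The weight makes the drop, unless a firm grip carries it
- knob_mid (a point): centre of the crank's knob: upright light-wood cylinder 18 mm in diameter, 45 mm tall, 60 mm from the screw's axis; this point is 21 mm above the hub point, at first 194.5 mm above the bench. The knob spins freely on its own axis. The crank arm's top, a level bar 18 mm wide, is 26 mm below this point; around and above the knob all is free
- jar: amber glass jar, 54 mm wide, 75 mm tall, steel cap, beside the press; origin: centre of its underside. To be left alone
- bench_block: steel bench block 65 x 65 x 22 mm on the bench; origin: centre of its underside. To be left alone
- screwdriver: small screwdriver with wooden handle, 150 mm long, 26 mm thick, lying on the bench between robot and press; origin: below its middle, x along it to the tip. To be left alone
Not all that is in view belongs to the job. Of the things like the press, leave any that is red; of the rest the larger one is meant.

How it is judged:
By the outcome, as a careful person would: the job done as asked, in the order asked, and still so for the second after the job is handed in, while the arm keeps its last pose, push and grip.
It also fails if it takes over 64 s, if anything falls off the work surface, if the arm or the gripper's body presses on something with over 40 N, if the wrist force passes 120 N, or if a joint passes its speed limit or range.

## Working session

There is one attempt and no reset: what is moved stays moved. The work goes in short steps, Python scripts to look and compute and a tool call to move; the robot and the scene stay as the last step left them, time stands still between calls to the robot, and variables do not carry over. Pictures are saved under pics/ and viewed, at most 10 in all, crops included, and the job is handed in when it is done.

Besides the shell and the picture viewer there is one more tool, called after "Emit:" as a command line: name --argument value ..., lists and objects as JSON in quotes. jog_arm: Moves the arm, as the interface text tells. Its arguments: {"type":"object","properties":{"steps":{"type":"array"},"newtons":{"type":"number"}},"required":["steps"]}

```bash
mkdir -p pics && cat > h.py <<'E'
import numpy as np, cv2
from plant import robot, vision
def grab(n,save=None):
    f=vision.grab_frame(n); 
    if save: cv2.imwrite('pics/'+save,f['color'])
    return f
def ray(f,u,v):
    R=np.array(f['R']);t=np.array(f['t'])
    d=R.T@np.array([(u-f['cx'])/f['fx'],(v-f['cy'])/f['fy'],1]); return -R.T@t,d
def atz(f,u,v,z):
    o,d=ray(f,u,v); return o+d*(z-o[2])/d[2]
def proj(f,X):
    c=np.array(f['R'])@np.array(X)+np.array(f['t']); return np.array([f['fx']*c[0]/c[2]+f['cx'],f['fy']*c[1]/c[2]+f['cy']])
def tri(obs):
    A=np.zeros((3,3));b=np.zeros(3);L=[ray(*o) for o in obs]
    for o,d in L:
        d=d/np.linalg.norm(d);P=np.eye(3)-np.outer(d,d);A+=P;b+=P@o
    X=np.linalg.solve(A,b); return X,[np.linalg.norm(np.cross(X-o,d/np.linalg.norm(d))) for o,d in L]
E
python3 - <<'E'
from h import *
import pickle
fs={n:grab(n) for n in ('scene','side')}
pickle.dump(fs,open('fs.pkl','wb'))
im=np.vstack([fs[n]['color'] for n in fs])
for n in fs: cv2.imwrite(f'pics/{n}0.png',cv2.resize(fs[n]['color'],(800,600),interpolation=cv2.INTER_CUBIC))
for n,f in fs.items(): print(n,f['fx'],f['cx'],f['cy'],-np.array(f['R']).T@np.array(f['t']))
print(robot.get_state())
E
```

```text
scene 352.21734786868905 255.0355368035783 190.48545246931775 [0.8780428  0.48024858 0.66244168]
side 420.7460272484085 260.7393566211914 194.25967992347447 [0.24385612 0.72220411 0.65779565]
{'clock': 0.1, 'joint_pos': array([-7.42320197e+01,  2.81613545e+01,  8.93449010e+01,  1.09832087e-03,
        6.25496506e+01, -6.04993501e+00]), 'joint_velocities': array([ 0.09378382, -0.20598038, -0.14819852,  0.08583019, -0.09983623,
       -0.05117267]), 'tau': array([ 2.15694767e-03, -6.13626409e+01, -2.58605844e+01,  6.94001396e-02,
        4.70396876e-02, -5.15996419e-05]), 'eef_pos': array([ 0.23226199, -0.58002471,  0.21412343]), 'tool_rot': array([-1.79944508e+02, -6.86097460e-03,  2.18174052e+01]), 'wrist_force': array([-0.17266011,  0.13495506, -0.89854882]), 'torque': array([ 0.02911275, -0.07225968,  0.0526592 ]), 'grip_force': 0.0, 'grip_width': 0.09499115030663945}
```

View pics/scene0.png

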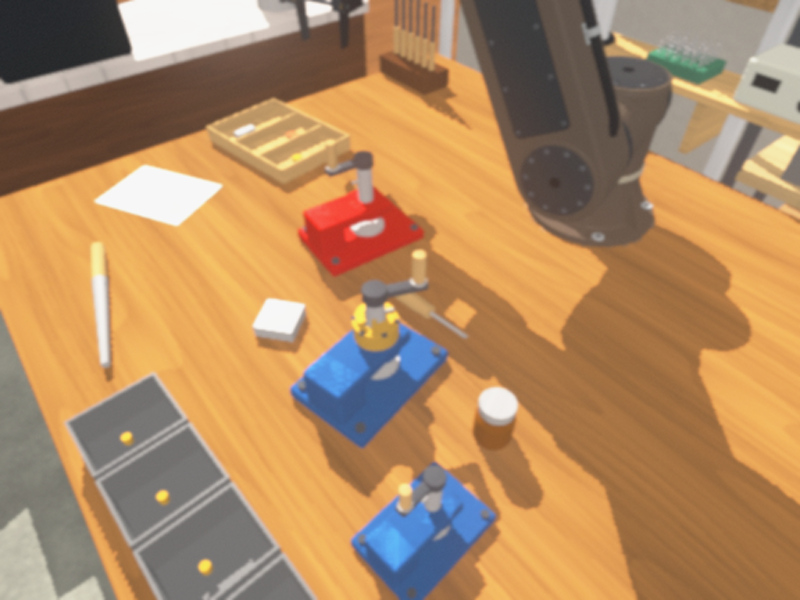

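View pics/side0.png

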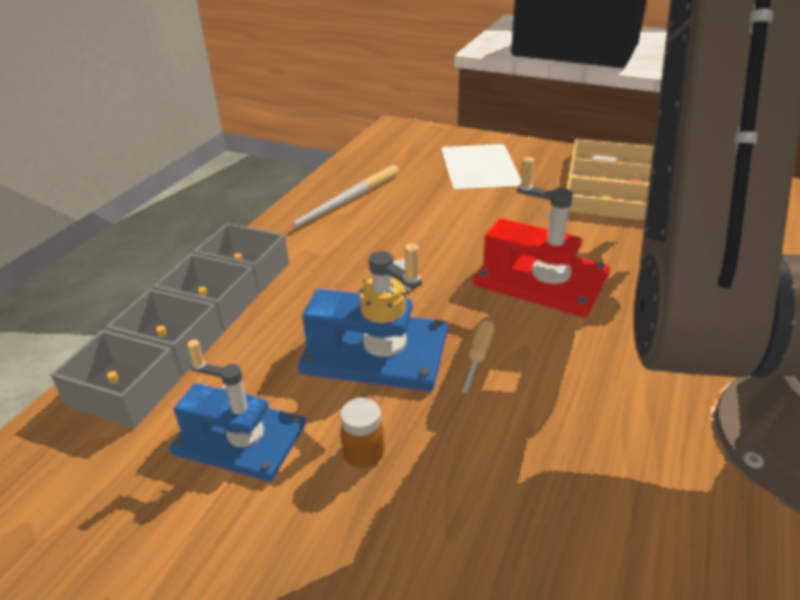

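Candidate knobs, given as scene / side pixels at 800x600:
- Red press: (333,152) / (527,172). Ruled out by its colour.
- Large blue press with brass nut: (419,267) / (411,262). This is the one I want.
- Small blue press: (405,498) / (195,353). Ruled out because it is the smaller one.

I'll check the choice in a close crop.

```bash
python3 - <<'E'
from h import *
import pickle
fs=pickle.load(open('fs.pkl','rb'))
a=fs['scene']['color'][150:250,210:310]; b=fs['side']['color'][145:245,190:290]
cv2.imwrite('pics/crop0.png',np.hstack([cv2.resize(x,(400,400),interpolation=cv2.INTER_CUBIC) for x in (a,b)]))
E
```

```text
(no output)
```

View pics/crop0.png

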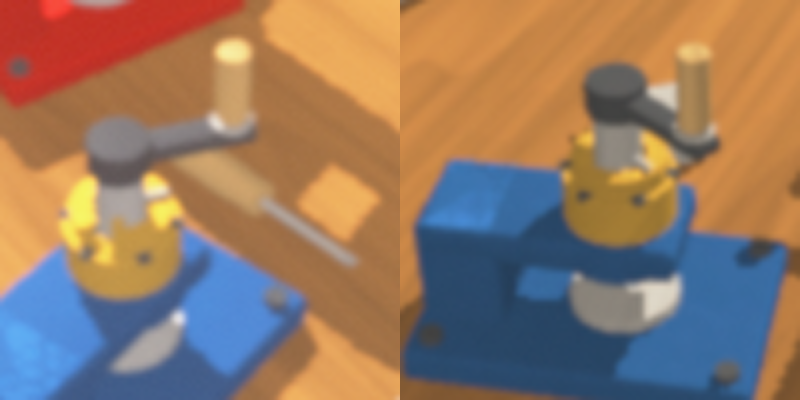

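The crop shows the large blue press with its brass nut. In the scene half the knob's middle is at about (233,86) and the hub top at (118,133). In the side half they are at (293,92) and (216,78).

```bash
python3 - <<'E'
from h import *
import pickle
fs=pickle.load(open('fs.pkl','rb'))
S,D=fs['scene'],fs['side']
def s(u,v): return S,210+u/4-.4,150+v/4-.4
def d(u,v): return D,190+u/4-.4,145+v/4-.4
for n,a,b in [('knob',(233,86),(293,92)),('knobtop',(234,50),(294,54)),('hub',(118,133),(216,78))]:
    print(n,tri([s(*a),d(*b)]))
k=[atz(*s(233,86),.1945),atz(*d(293,92),.1945)]
kt=[atz(*s(234,50),.217),atz(*d(294,54),.217)]
h=[atz(*s(118,133),.1735),atz(*d(216,78),.1735)]
print(k,kt,h); K=(sum(k)+sum(kt))/4;H=sum(h)/2;print(K,H,np.hypot(*(K-H)[:2]),np.degrees(np.arctan2(*(K-H)[1::-1])), np.linalg.norm(K[:2]),np.linalg.norm(H[:2]))
# unwrap the nut end-face ring, z: face = hub-46-2.5
import numpy as np
zf=.1735-.0485
for f,n in((S,'s'),(D,'d')):
    out=np.zeros((60,720,3),np.uint8)
    th=np.radians(np.arange(720)/2); r=np.linspace(.010,.034,60)
    P=np.array([[proj(f,[H[0]+q*np.cos(t),H[1]+q*np.sin(t),zf]) for t in th] for q in r]).astype(np.float32)
    cv2.imwrite(f'pics/ring_{n}.png',cv2.remap(f['color'],P[...,0],P[...,1],cv2.INTER_CUBIC))
E
```

```text
knob (array([0.52877571, 0.08435173, 0.19112202]), [np.float64(2.8688789914229716e-05), np.float64(2.8688789914338096e-05)])
knobtop (array([0.52810063, 0.08360552, 0.21349909]), [np.float64(0.0003105320294237931), np.float64(0.00031053202942382284)])
hub (array([0.5832966 , 0.06021975, 0.17212327]), [np.float64(0.0009344567799930659), np.float64(0.0009344567799931268)])
[array([0.5312565 , 0.08715352, 0.1945    ]), array([0.52670786, 0.08901526, 0.1945    ])] [array([0.53057637, 0.08630388, 0.217     ]), array([0.52578948, 0.08915828, 0.217     ])] [array([0.5834891 , 0.06021867, 0.1735    ]), array([0.58210468, 0.06360966, 0.1735    ])]
[0.52858255 0.08790773 0.20575   ] [0.58279689 0.06191416 0.1735    ] 0.06012370779761588 154.3841756023021 0.5358425930238931 0.5860764279162097
```

Emit:
jog_arm --steps '[{"delta_rot":[0,0,0.095],"dp":[0,0,-0.02],"fingers":-1},{"delta_rot":[0,0,0.095],"dp":[0,0,-0.02],"fingers":-1},{"delta_rot":[0,0,0.095],"dp":[0,0,-0.02],"fingers":-1},{"delta_rot":[0,0,0.095],"dp":[0,0,-0.02],"fingers":-1},{"delta_rot":[0,0,0],"dp":[0.0165,-0.037,0],"fingers":-1},{"delta_rot":[0,0,0],"dp":[0.0165,-0.037,0],"fingers":-1},{"delta_rot":[0,0,0],"dp":[0.0165,-0.037,0],"fingers":-1},{"delta_rot":[0,0,0],"dp":[0.0165,-0.037,0],"fingers":-1},{"delta_rot":[0,0,0],"dp":[0.0165,-0.037,0],"fingers":-1},{"delta_rot":[0,0,0],"dp":[0.0165,-0.037,0],"fingers":-1},{"delta_rot":[0,0,0],"dp":[0.0165,-0.037,0],"fingers":-1},{"delta_rot":[0,0,0],"dp":[0.0165,-0.037,0],"fingers":-1},{"delta_rot":[0,0,0],"dp":[0.0165,-0.037,0],"fingers":-1},{"delta_rot":[0,0,0],"dp":[0.0165,-0.037,0],"fingers":-1},{"delta_rot":[0,0,0],"dp":[0.0165,-0.037,0],"fingers":-1},{"delta_rot":[0,0,0],"dp":[0.0165,-0.037,0],"fingers":-1},{"delta_rot":[0,0,0],"dp":[0.0165,-0.037,0],"fingers":-1},{"delta_rot":[0,0,0],"dp":[0.0165,-0.037,0],"fingers":-1},{"delta_rot":[0,0,0],"dp":[0.0165,-0.037,0],"fingers":-1},{"delta_rot":[0,0,0],"dp":[0.0165,-0.037,0],"fingers":-1}]'

```text
clock: 1.77
eef_pos: [0.4961, 0.0141, 0.2946]
tool_rot: [180.0, 0.0, 0.1]
wrist_force: [0.9, -0.7, 0.0]
grip_width: 0.0951
grip_force: 0.0
```

```bash
python3 - <<'E'
from h import *
f=grab('wrist'); H=[.583,.061,.1735]
import pickle; pickle.dump(f,open('w1.pkl','wb'))
print(robot.get_state()['eef_pos'],robot.get_state()['tool_rot'],proj(f,H),proj(f,[.5285,.0855,.1945]),-np.array(f['R']).T@np.array(f['t']))
cv2.imwrite('pics/w1.png',cv2.resize(f['color'],(800,600),interpolation=cv2.INTER_CUBIC))
E
```

```text
[0.49810064 0.01900365 0.29442363] [-1.79894811e+02 -4.15767690e-02  1.97239284e-01] [204.02371382  84.06413658] [174.6727165  147.29799245] [0.56209205 0.01482783 0.46436227]
```

View pics/w1.png

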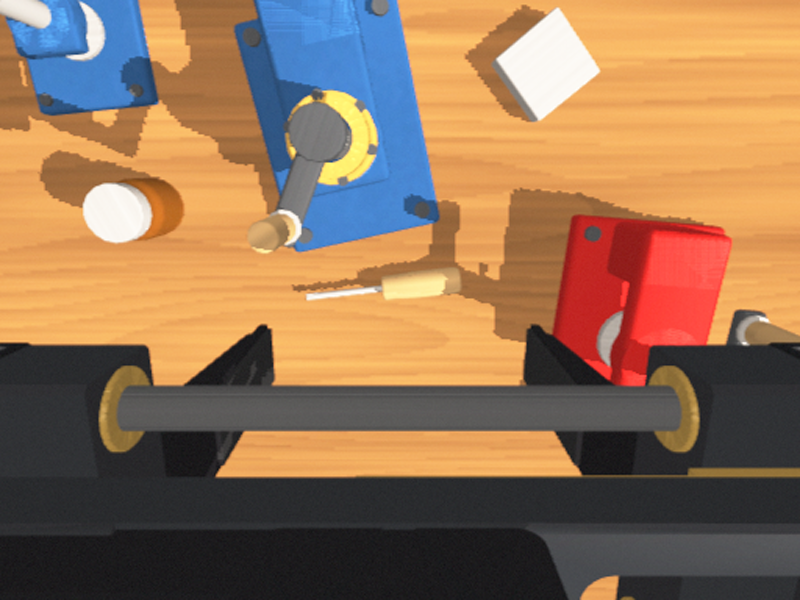

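The wrist view shows the hub top at (320,132), matching the prediction, and the knob top at about (264,236). I'll enlarge the nut here and in the other views to find the gap.

```bash
python3 - <<'E'
from h import *
import pickle
w=pickle.load(open('w1.pkl','rb'));fs=pickle.load(open('fs.pkl','rb'))
cu=lambda p:p/1.5625-.2
for (u,v),z in [((320,132),.1735),((264,236),.217)]: print(atz(w,cu(u),cu(v),z))
H=np.array([.583,.061])
# top-down rectified at end face height, x right y up, 90mm -> 400 px
g=(np.arange(400)-200)/400*.09
out=[]
for f,n in((w,'w'),(fs['side'],'d')):
    P=np.array([[proj(f,[H[0]+x,H[1]-y,.125]) for x in g] for y in g]).astype(np.float32)
    o=cv2.remap(f['color'],P[...,0],P[...,1],cv2.INTER_CUBIC)
    for r in(.0165,.027): cv2.circle(o,(200,200),int(r/.09*400),(255,0,255),1)
    out.append(o)
cv2.imwrite('pics/rect.png',np.hstack(out))
E
```

```text
[0.58281525 0.06048712 0.1735    ]
[0.52843029 0.08456086 0.217     ]
```

View pics/rect.png

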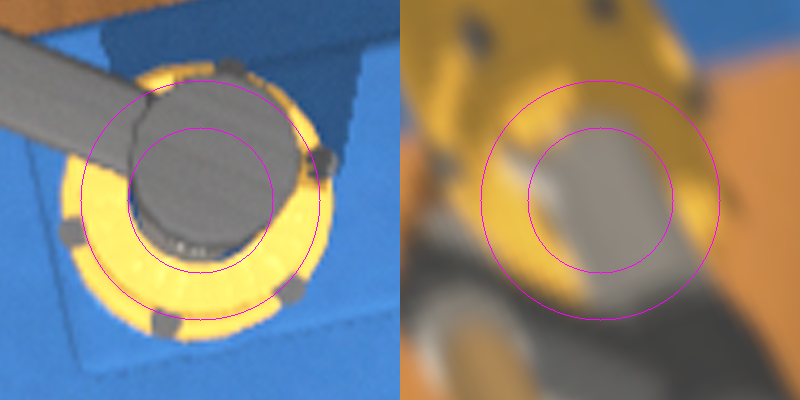

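Emit:
jog_arm --steps '[{"delta_rot":[0,0,0.003],"dp":[0.0152,-0.033,0],"fingers":-1},{"delta_rot":[0,0,0],"dp":[0.0152,-0.033,0],"fingers":-1},{"delta_rot":[0,0,0],"dp":[0,0,0],"fingers":-1},{"delta_rot":[0,0,0],"dp":[0,0,0],"fingers":-1},{"delta_rot":[0,0,0],"dp":[0,0,0],"fingers":-1}]'

```text
clock: 2.23
eef_pos: [0.5259, 0.0778, 0.2942]
tool_rot: [180.0, 0.1, -0.1]
wrist_force: [0.6, 0.2, -0.0]
grip_width: 0.0951
grip_force: 0.0
```

```bash
python3 - <<'E'
from h import *
w=grab('wrist')
import pickle; pickle.dump(w,open('w2.pkl','wb'))
s=robot.get_state(); print(s['eef_pos'],s['tool_rot'],s['wrist_force'],s['joint_pos'])
H=np.array([.583,.0605])
g=(np.arange(400)-200)/400*.09
P=np.array([[proj(w,[H[0]+x,H[1]-y,.125]) for x in g] for y in g]).astype(np.float32)
o=cv2.remap(w['color'],P[...,0],P[...,1],cv2.INTER_CUBIC)
u,v=proj(w,[.555,.07,.19]).astype(int); print(u,v,proj(w,[*H,.1735]),proj(w,[.5284,.0846,.217]))
u=np.clip(u,60,450);v=np.clip(v,50,330)
c=w['color'][v-50:v+50,u-50:u+50]; print(u-50,v-50)
cv2.imwrite('pics/w2.png',np.hstack([o,cv2.resize(c,(400,400),interpolation=cv2.INTER_CUBIC)]))
E
```

```text
[0.52589703 0.07736335 0.29442744] [ 1.79985294e+02  3.38078848e-02 -1.44455959e-01] [ 0.27758742 -0.85067514  0.22221877] [ 1.25417145e+00  1.61099644e+01  9.59275007e+01 -1.49663484e-02
  6.79966924e+01  9.14042345e+01]
264 150 [274.46530797 117.85633966] [247.67800413 186.82778572]
214 100
```

View pics/w2.png

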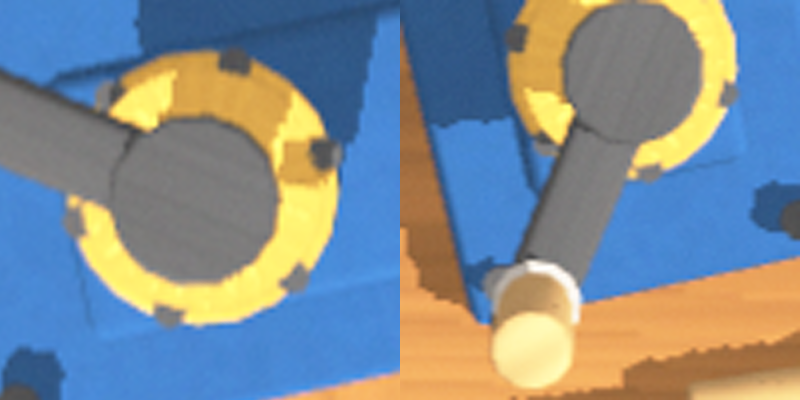

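In this picture a shadowed recess in the ring at about (300,163) marks the gap, at world angle about 19°. The knob angle is about 157°, so the turn to the gap is about 222° (3.9 rad) CCW, which lies in the allowed range. Next I descend over the knob.

Emit:
jog_arm --steps '[{"delta_rot":[0,0,-0.002],"dp":[0.0026,-0.008,0],"fingers":-1},{"delta_rot":[0,0,0],"dp":[0,0,0.02],"fingers":-0.2},{"delta_rot":[0,0,0],"dp":[0,0,0.02],"fingers":-0.2},{"delta_rot":[0,0,0],"dp":[0,0,0.02],"fingers":-0.2},{"delta_rot":[0,0,0],"dp":[0,0,0.02],"fingers":-0.2},{"delta_rot":[0,0,0],"dp":[0,0,0.02],"fingers":-0.2},{"delta_rot":[0,0,0],"dp":[0,0,0.02],"fingers":-0.2},{"delta_rot":[0,0,0],"dp":[0,0,0],"fingers":-0.2},{"delta_rot":[0,0,0],"dp":[0,0,0],"fingers":-0.2},{"delta_rot":[0,0,0],"dp":[0,0,0],"fingers":-0.2}]' --newtons 3

```text
clock: 3.12
eef_pos: [0.5295, 0.0857, 0.1757]
tool_rot: [180.0, -0.1, -0.0]
wrist_force: [0.4, 0.5, -0.1]
grip_width: 0.0571
grip_force: 0.0
```

```bash
python3 - <<'E'
from h import *
w=grab('wrist')
import pickle; pickle.dump(w,open('w3.pkl','wb'))
s=robot.get_state(); print(s['eef_pos'],s['tool_rot'],s['grip_width'],s['wrist_force'])
cv2.imwrite('pics/w3.png',cv2.resize(w['color'][84:384,128:384],(683,600)[:2] if 0 else (512,600),interpolation=cv2.INTER_CUBIC))
print(proj(w,[.5284,.085,.217]),proj(w,[.583,.062,.1735]))
E
```

```text
[0.52950443 0.08579185 0.17593664] [-1.79999464e+02 -1.10356375e-01 -3.70484957e-02] 0.05750476009978832 [0.18409076 0.14037546 0.50360068]
[258.0199087 258.533    ] [299.11239756 131.20846979]
```

View pics/w3.png

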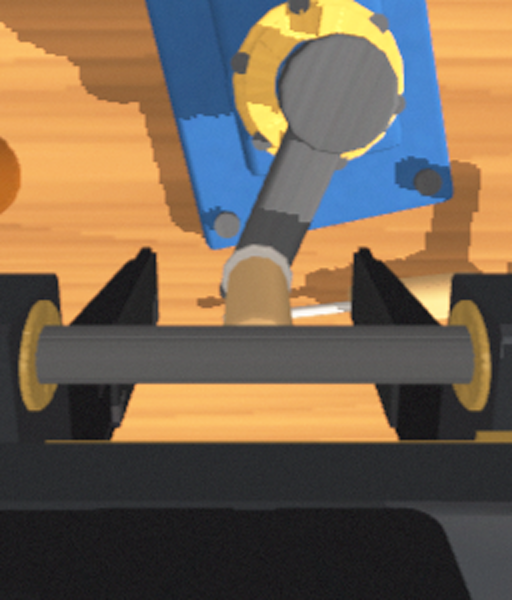

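The knob sits between the fingers at about (258,290), and the gap shows darker at (305,15), at roughly 15°. Closing lightly.

Emit:
jog_arm --steps '[{"delta_rot":[0,0,0],"dp":[-0.0008,0,0.002],"fingers":1},{"delta_rot":[0,0,0],"dp":[0,0,0],"fingers":1},{"delta_rot":[0,0,0],"dp":[0,0,0],"fingers":1},{"delta_rot":[0,0,0],"dp":[0,0,0],"fingers":1},{"delta_rot":[0,0,0],"dp":[0,0,0],"fingers":1},{"delta_rot":[0,0,0],"dp":[0,0,0],"fingers":1},{"delta_rot":[0,0,0],"dp":[0,0,0],"fingers":1},{"delta_rot":[0,0,0],"dp":[0,0,0],"fingers":1}]' --newtons 3

```text
clock: 3.83
eef_pos: [0.5282, 0.086, 0.1727]
tool_rot: [180.0, -0.0, -0.0]
wrist_force: [1.4, 0.2, -0.5]
grip_width: 0.0179
grip_force: 3.0
```

```bash
python3 - <<'E'
from h import *
s=robot.get_state(); print(s['eef_pos'],s['tool_rot'],s['grip_width'],s['wrist_force'],s['grip_force'])
H=np.array([.583,.062]);k=s['eef_pos'][:2]-H;print(np.hypot(*k),np.degrees(np.arctan2(k[1],k[0])))
# dp rows for CCW from 157deg, r=60mm, 10 deg steps, tool dp=(dx,-dy)
for i in range(24):
    a,b=np.radians([157+10*i,167+10*i]); print(157+10*i,np.round([60*(np.cos(b)-np.cos(a)),-60*(np.sin(b)-np.sin(a))],1))
E
```

```text
[0.52821594 0.08598363 0.17266264] [ 1.79999231e+02 -1.61691140e-02 -1.20588454e-02] 0.017882788455184814 [ 1.37547548  0.16793823 -0.51370575] 3.0000076442956924
0.05980390979578434 156.3569256577152
157 [-3.2  9.9]
167 [-1.5 10.4]
177 [ 0.4 10.5]
187 [ 2.2 10.2]
197 [3.9 9.7]
207 [5.5 8.9]
217 [7.  7.8]
227 [8.2 6.4]
237 [9.2 4.9]
247 [9.9 3.2]
257 [10.4  1.5]
267 [10.5 -0.4]
277 [10.2 -2.2]
287 [ 9.7 -3.9]
297 [ 8.9 -5.5]
307 [ 7.8 -7. ]
317 [ 6.4 -8.2]
327 [ 4.9 -9.2]
337 [ 3.2 -9.9]
347 [  1.5 -10.4]
357 [ -0.4 -10.5]
367 [ -2.2 -10.2]
377 [-3.9 -9.7]
387 [-5.5 -8.9]
```

Emit:
jog_arm --steps '[{"delta_rot":[0,0,0],"dp":[-0.0032,0.0099,0],"fingers":1},{"delta_rot":[0,0,0],"dp":[-0.0015,0.0104,0],"fingers":1},{"delta_rot":[0,0,0],"dp":[0.0004,0.0105,0],"fingers":1},{"delta_rot":[0,0,0],"dp":[0.0022,0.0102,0],"fingers":1},{"delta_rot":[0,0,0],"dp":[0.0039,0.0097,0],"fingers":1},{"delta_rot":[0,0,0],"dp":[0.0055,0.0089,0],"fingers":1},{"delta_rot":[0,0,0],"dp":[0.0,0.0,0],"fingers":1},{"delta_rot":[0,0,0],"dp":[0.0,0.0,0],"fingers":1}]'

```text
clock: 4.5
eef_pos: [0.5359, 0.025, 0.1726]
tool_rot: [179.9, -0.0, -0.1]
wrist_force: [-1.6, -4.2, 2.8]
grip_width: 0.0179
grip_force: 3.0
```

```bash
cat > st.py <<'E'
from h import *
s=robot.get_state(); print(s['clock'],s['eef_pos'],s['tool_rot'],s['grip_width'],s['wrist_force'],s['grip_force'])
H=np.array([.583,.062]);k=s['eef_pos'][:2]-H;print(np.hypot(*k),np.degrees(np.arctan2(k[1],k[0]))%360)
E
python3 st.py
```

```text
4.5 [0.53591192 0.02500155 0.17262422] [ 1.79924449e+02 -1.66078506e-02 -6.50228821e-02] 0.01792582107539037 [-1.61197643 -4.17517129  2.82989269] 3.000897355377674
0.05988465989925468 218.15772768022723
```

Emit:
jog_arm --steps '[{"delta_rot":[0,0,0],"dp":[0.007,0.0078,0],"fingers":1},{"delta_rot":[0,0,0],"dp":[0.0082,0.0064,0],"fingers":1},{"delta_rot":[0,0,0],"dp":[0.0092,0.0049,0],"fingers":1},{"delta_rot":[0,0,0],"dp":[0.0099,0.0032,0],"fingers":1},{"delta_rot":[0,0,0],"dp":[0.0104,0.0015,0],"fingers":1},{"delta_rot":[0,0,0],"dp":[0.0105,-0.0004,0],"fingers":1},{"delta_rot":[0,0,0],"dp":[0,0,0],"fingers":1},{"delta_rot":[0,0,0],"dp":[0,0,0],"fingers":1}]'

```text
clock: 5.17
eef_pos: [0.591, 0.0027, 0.1722]
tool_rot: [180.0, 0.0, -0.0]
wrist_force: [-0.3, -0.4, -0.6]
grip_width: 0.0012
grip_force: 0.0
```

```bash
python3 st.py; python3 - <<'E'
from h import *
w=grab('wrist');cv2.imwrite('pics/w4.png',cv2.resize(w['color'][84:384,128:384],(512,600),interpolation=cv2.INTER_CUBIC))
grab('side','s4.png');grab('scene','c4.png')
a=cv2.imread('pics/c4.png')[150:250,210:310];b=cv2.imread('pics/s4.png')[125:225,190:290]
o=np.hstack([cv2.resize(x,(267,267),interpolation=cv2.INTER_CUBIC) for x in(a,b)]+[cv2.resize(w['color'][84:344,128:384],(266,267))])
cv2.imwrite('pics/m4.png',o)
E
```

```text
5.1667 [0.59099878 0.0026689  0.17219724] [ 1.79983490e+02  1.43172612e-02 -1.88407817e-03] 0.0012084151074087481 [-0.28563111 -0.44388584 -0.55348317] 0.0
0.05986784951418457 277.6780881686092
```

View pics/m4.png

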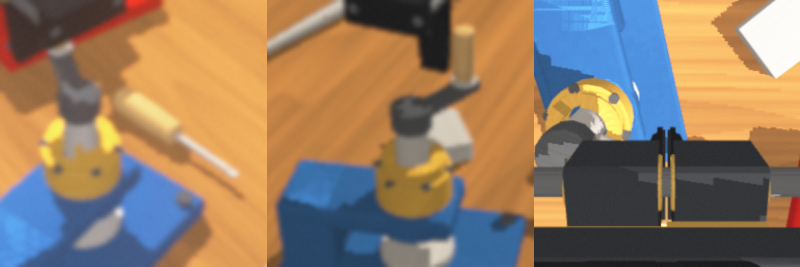

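The light grip slipped and left the knob behind. In the side crop it stands at about (463,55), which is about (263.4,145.6) in the full frame. I'll locate it, then grip again with the closing line tangential so the pads push it squarely.

```bash
python3 - <<'E'
from h import *
import pickle
fs=pickle.load(open('fs.pkl','rb'))
D=fs['side'];H=np.array([.583,.062])
s=cv2.imread('pics/s4.png'); 
best=[]
for u,v,z in((263.4,145.4,.1945),(263.8,136,.217)):
    X=atz(D,u,v,z);print(X,np.hypot(*(X[:2]-H)),np.degrees(np.arctan2(X[1]-H[1],X[0]-H[0]))%360)
E
```

```text
[0.55972535 0.01036502 0.1945    ] 0.05663814993729675 245.73636049662025
[0.55895663 0.00931474 0.217     ] 0.057912173687050914 245.47000710323857
```

Emit:
jog_arm --steps '[{"delta_rot":[0,0,0],"dp":[0,0,-0.03],"fingers":-1},{"delta_rot":[0,0,0],"dp":[0,0,-0.03],"fingers":-1},{"delta_rot":[0,0,0],"dp":[-0.02,0,-0.03],"fingers":-1},{"delta_rot":[0,0,0],"dp":[-0.03,-0.006,0],"fingers":-1},{"delta_rot":[0,0,0],"dp":[0,-0.01,0],"fingers":-1},{"delta_rot":[0,0,0],"dp":[0,0,0],"fingers":-1},{"delta_rot":[0,0,0],"dp":[0,0,0],"fingers":-1}]'

```text
clock: 5.9
eef_pos: [0.5407, 0.0191, 0.2628]
tool_rot: [180.0, -0.0, 0.0]
wrist_force: [0.3, -0.3, -0.4]
grip_width: 0.0417
grip_force: 0.0
```

```bash
python3 st.py; python3 - <<'E'
from h import *
import pickle
w=grab('wrist');pickle.dump(w,open('w5.pkl','wb'))
k=[atz(w,u,v,.217) for u,v in((0,0),)]
print(proj(w,[.541,.021,.217]),proj(w,[.583,.062,.1735]))
cv2.imwrite('pics/w5.png',cv2.resize(w['color'],(800,600)))
E
```

```text
5.9 [0.54074206 0.01912995 0.26279191] [ 1.79984261e+02 -3.64947641e-02  3.66694707e-02] 0.04171212780502661 [ 0.29822064 -0.30169651 -0.44751405] 0.0
0.06019613417855712 225.41197351412094
[253.42583453 200.54649883] [204.7333112  137.26789898]
```

View pics/w5.png

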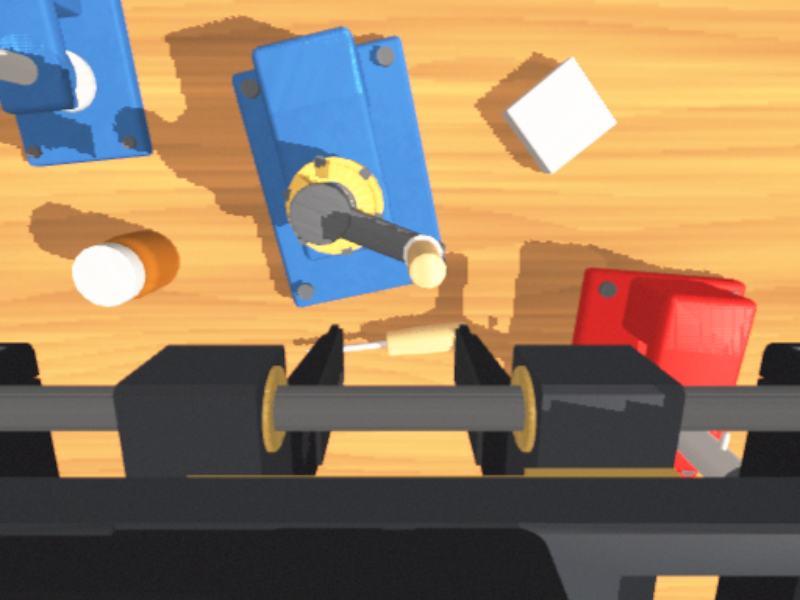

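The knob top is at (428,269) and the hub top at (321,212).

```bash
python3 - <<'E'
from h import *
import pickle
w=pickle.load(open('w5.pkl','rb'));c=lambda p:p/1.5625-.2
K=atz(w,c(428),c(269),.217);h=atz(w,c(321),c(212),.1735);d=(K-h)[:2];print(K,h,np.hypot(*d),np.degrees(np.arctan2(d[1],d[0]))%360)
E
```

```text
[0.56238366 0.00647467 0.217     ] [0.58448386 0.06151987 0.1735    ] 0.05931603981085283 248.12494702655033
```

Emit:
jog_arm --steps '[{"delta_rot":[0,0,0],"dp":[0.0107,0.0063,0],"fingers":-0.2},{"delta_rot":[0,0,0],"dp":[0.0106,0.0063,0],"fingers":-0.2},{"delta_rot":[0,0,-0.119],"dp":[0,0,0],"fingers":-0.2},{"delta_rot":[0,0,-0.119],"dp":[0,0,0],"fingers":-0.2},{"delta_rot":[0,0,-0.119],"dp":[0,0,0],"fingers":-0.2},{"delta_rot":[0,0,-0.119],"dp":[0,0,0],"fingers":-0.2},{"delta_rot":[0,0,-0.119],"dp":[0,0,0],"fingers":-0.2},{"delta_rot":[0,0,-0.119],"dp":[0,0,0],"fingers":-0.2},{"delta_rot":[0,0,-0.119],"dp":[0,0,0],"fingers":-0.2},{"delta_rot":[0,0,-0.119],"dp":[0,0,0],"fingers":-0.2},{"delta_rot":[0,0,-0.119],"dp":[0,0,0],"fingers":-0.2},{"delta_rot":[0,0,-0.119],"dp":[0,0,0],"fingers":-0.2},{"delta_rot":[0,0,0],"dp":[0,0,0],"fingers":-0.2},{"delta_rot":[0,0,0],"dp":[0,0,0],"fingers":-0.2}]'

```text
clock: 7.12
eef_pos: [0.5628, 0.0056, 0.262]
tool_rot: [-180.0, 0.0, 67.9]
wrist_force: [-0.3, -0.5, 0.6]
grip_width: 0.0568
grip_force: 0.0
```

```bash
python3 st.py
```

```text
7.1167 [0.56280173 0.00560246 0.26202482] [-1.79969004e+02  1.93133014e-02  6.79240522e+01] 0.05675912280350814 [-0.30372782 -0.51793198  0.55324181] 0.0
0.059905364950307745 250.2954778294377
```

Emit:
jog_arm --steps '[{"delta_rot":[0,0,0],"dp":[0,0,0.018],"fingers":-0.2},{"delta_rot":[0,0,0],"dp":[0,0,0.018],"fingers":-0.2},{"delta_rot":[0,0,0],"dp":[0,0,0.018],"fingers":-0.2},{"delta_rot":[0,0,0],"dp":[0,0,0.018],"fingers":-0.2},{"delta_rot":[0,0,0],"dp":[0,0,0.018],"fingers":-0.2},{"delta_rot":[0,0,0],"dp":[0,0,0],"fingers":0.5},{"delta_rot":[0,0,0],"dp":[0,0,0],"fingers":1},{"delta_rot":[0,0,0],"dp":[0,0,0],"fingers":1},{"delta_rot":[0,0,0],"dp":[0,0,0],"fingers":1},{"delta_rot":[0,0,0],"dp":[0,0,0],"fingers":1},{"delta_rot":[0,0,0],"dp":[0,0,0],"fingers":1},{"delta_rot":[0,0,0],"dp":[0,0,0],"fingers":1}]' --newtons 3

```text
clock: 8.12
eef_pos: [0.5622, 0.0063, 0.1732]
tool_rot: [179.9, -0.0, 68.2]
wrist_force: [-1.2, 0.4, 1.5]
grip_width: 0.0179
grip_force: 3.0
```

```bash
python3 st.py
```

```text
8.1167 [0.56218406 0.00629646 0.17322819] [ 1.79926694e+02 -1.32482393e-02  6.81581989e+01] 0.017897712444993424 [-1.24628525  0.38318717  1.53829641] 3.000267371535301
0.05946585291303756 249.5097083844746
```

Emit:
jog_arm --steps '[{"delta_rot":[0,0,-0.12],"dp":[0.0004,0.0072,0],"fingers":1},{"delta_rot":[0,0,-0.12],"dp":[0.0004,0.0072,0],"fingers":1},{"delta_rot":[0,0,-0.12],"dp":[0.0004,0.0072,0],"fingers":1},{"delta_rot":[0,0,-0.12],"dp":[0.0004,0.0072,0],"fingers":1},{"delta_rot":[0,0,-0.12],"dp":[0.0004,0.0072,0],"fingers":1},{"delta_rot":[0,0,-0.12],"dp":[0.0004,0.0072,0],"fingers":1},{"delta_rot":[0,0,-0.12],"dp":[0.0004,0.0072,0],"fingers":1},{"delta_rot":[0,0,-0.12],"dp":[0.0004,0.0072,0],"fingers":1},{"delta_rot":[0,0,0],"dp":[0,0,0],"fingers":1}]'

```text
clock: 8.87
eef_pos: [0.6181, 0.012, 0.173]
tool_rot: [179.9, 0.0, 123.5]
wrist_force: [2.5, 0.7, 2.2]
grip_width: 0.0179
grip_force: 3.0
```

```bash
python3 st.py
```

```text
8.8667 [0.61806269 0.01204258 0.17304486] [1.79935217e+02 3.27716119e-02 1.23489082e+02] 0.017932047471469953 [2.46324552 0.73542519 2.20419007] 2.998616360127926
0.06103389234928752 305.0631511585674
```

Emit:
jog_arm --steps '[{"delta_rot":[0,0,-0.12],"dp":[0.0006,0.0072,0],"fingers":1},{"delta_rot":[0,0,-0.12],"dp":[0.0005,0.0072,0],"fingers":1},{"delta_rot":[0,0,-0.12],"dp":[0.0005,0.0072,0],"fingers":1},{"delta_rot":[0,0,-0.12],"dp":[0.0004,0.0072,0],"fingers":1},{"delta_rot":[0,0,-0.12],"dp":[0.0004,0.0072,0],"fingers":1},{"delta_rot":[0,0,-0.12],"dp":[0.0004,0.0072,0],"fingers":1},{"delta_rot":[0,0,-0.12],"dp":[0.0004,0.0072,0],"fingers":1},{"delta_rot":[0,0,0],"dp":[0,0,0],"fingers":1}]'

```text
clock: 9.53
eef_pos: [0.6439, 0.0538, 0.173]
tool_rot: [180.0, 0.1, 171.4]
wrist_force: [1.1, 2.2, 2.7]
grip_width: 0.0181
grip_force: 3.0
```

```bash
python3 st.py; python3 - <<'E'
from h import *
grab('side','s6.png');grab('scene','c6.png')
E
```

```text
9.5333 [0.6439442  0.05376363 0.17301917] [1.79974861e+02 7.22342940e-02 1.71411180e+02] 0.0181018083576189 [1.1347106  2.17000996 2.65671952] 2.9950269497931004
0.06149823640872913 352.3033312678893
```

Emit:
jog_arm --steps '[{"delta_rot":[0,0,-0.06],"dp":[0.0002,0.0036,0],"fingers":1},{"delta_rot":[0,0,-0.06],"dp":[0.0002,0.0036,0],"fingers":1},{"delta_rot":[0,0,-0.06],"dp":[0.0002,0.0036,0],"fingers":1},{"delta_rot":[0,0,-0.06],"dp":[0.0002,0.0036,0],"fingers":1},{"delta_rot":[0,0,-0.06],"dp":[0.0002,0.0036,0],"fingers":1},{"delta_rot":[0,0,0],"dp":[0,0,0],"fingers":1},{"delta_rot":[0,0,0],"dp":[0,0,0],"fingers":1}]'

```text
clock: 10.22
eef_pos: [0.6431, 0.0708, 0.1722]
tool_rot: [180.0, -0.0, -171.8]
wrist_force: [2.7, 1.4, -4.7]
grip_width: 0.0175
grip_force: 3.0
```

```bash
cat > drop.py <<'E'
from h import *
import sys
exec(open('st.py').read().split('\n',1)[1])
f=grab('side',sys.argv[1]); ref=cv2.imread('pics/s6.png')
H3=[.5835,.062,.1735]; p=proj(f,H3); q=proj(f,[.5835,.062,.1635]); print('10mm =',q-p)
u,v=np.round(p).astype(int)
t=ref[v-7:v+12,u-14:u+10]; a=f['color'][v-15:v+32,u-22:u+18]
m=cv2.matchTemplate(a,t,cv2.TM_CCOEFF_NORMED);_,s,_,l=cv2.minMaxLoc(m);print('shift',l[0]-8,l[1]-8,s)
E
python3 drop.py s7.png
```

```text
10.2167 [0.64308262 0.070819   0.17218995] [ 1.79987743e+02 -1.68528308e-02 -1.71825088e+02] 0.017530326437030713 [ 2.7011375   1.37811284 -4.73668343] 2.999207340180874
0.06072640417521048 8.350313617048489
10mm = [0.1959108  3.96846295]
shift 0 1 0.9375597238540649
```

Wrist Fz is now -4.7 N, so the screw's weight hangs on the grip over the gap. I'll loosen the fingers slightly to let it drop.

Emit:
jog_arm --steps '[{"delta_rot":[0,0,0],"dp":[0,0,0],"fingers":0.5},{"delta_rot":[0,0,0],"dp":[0,0,0],"fingers":0.5},{"delta_rot":[0,0,0],"dp":[0,0,0],"fingers":0.5},{"delta_rot":[0,0,0],"dp":[0,0,0],"fingers":0.5}]'

```text
clock: 10.6
eef_pos: [0.6432, 0.0708, 0.1728]
tool_rot: [-180.0, 0.0, -171.6]
wrist_force: [-0.6, 0.0, 0.4]
grip_width: 0.0238
grip_force: 0.0
```

```bash
python3 drop.py s8.png
```

```text
10.6 [0.64315274 0.07076661 0.1728456 ] [-1.79988993e+02  3.39928141e-03 -1.71562413e+02] 0.02375430961244923 [-0.59717802  0.00411972  0.44411048] 0.0
0.06078820328143967 8.29185924978966
10mm = [0.1959108  3.96846295]
shift 0 4 0.8865358233451843
```

Dropped: the hub shifted 4 px, which is 10 mm. Now I lower 6.5 mm and grip firmly.

Emit:
jog_arm --steps '[{"delta_rot":[0,0,0],"dp":[0,0,0.0065],"fingers":0.5},{"delta_rot":[0,0,0],"dp":[0,0,0],"fingers":0.5},{"delta_rot":[0,0,0],"dp":[0,0,0],"fingers":1},{"delta_rot":[0,0,0],"dp":[0,0,0],"fingers":1},{"delta_rot":[0,0,0],"dp":[0,0,0],"fingers":1},{"delta_rot":[0,0,0],"dp":[0,0,0],"fingers":1},{"delta_rot":[0,0,0],"dp":[0,0,0],"fingers":1}]' --newtons 40

```text
clock: 11.23
eef_pos: [0.6431, 0.0709, 0.1658]
tool_rot: [-180.0, -0.0, -171.5]
wrist_force: [0.1, -0.4, -4.2]
grip_width: 0.0175
grip_force: 40.0
```

```bash
cat > rows.py <<'E'
from h import *
import sys
s=robot.get_state();print(s['clock'],s['eef_pos'],s['tool_rot'],s['grip_width'],s['wrist_force'],s['grip_force'])
H=np.array([.584,.0625]);k=s['eef_pos'][:2]-H;th=np.degrees(np.arctan2(k[1],k[0]));print('r,th',np.hypot(*k),th)
ps=np.radians(s['tool_rot'][2]);X=np.array([np.cos(ps),np.sin(ps)]);Y=np.array([np.sin(ps),-np.cos(ps)])
n=int(sys.argv[1]);a=float(sys.argv[2]);p=s['eef_pos'][:2]
for i in range(n):
    t=np.radians(th-a*(i+1));q=H+.06*np.array([np.cos(t),np.sin(t)]);d=q-p;p=q
    print('%.4f,%.4f'%(d@X,d@Y),end='  ')
E
python3 rows.py 18 10
```

```text
11.2333 [0.64305255 0.07094661 0.16581249] [-1.79999498e+02 -3.59403472e-02 -1.71510231e+02] 0.017469667215060988 [ 0.05012378 -0.38300488 -4.22476191] 39.99909996986389
r,th 0.05965357205192073 8.140113309458666
0.0006,-0.0104  0.0028,-0.0101  0.0045,-0.0095  0.0061,-0.0085  0.0074,-0.0074  0.0086,-0.0059  0.0095,-0.0044  0.0101,-0.0026  0.0104,-0.0008  0.0104,0.0010  0.0101,0.0028  0.0095,0.0045  0.0085,0.0061  0.0074,0.0074  0.0059,0.0086  0.0044,0.0095  0.0026,0.0101  0.0008,0.0104
```

Emit:
jog_arm --steps '[{"delta_rot":[0,0,0],"dp":[0.0006,-0.0104,0.0003],"fingers":1},{"delta_rot":[0,0,0],"dp":[0.0028,-0.0101,0.0003],"fingers":1},{"delta_rot":[0,0,0],"dp":[0.0045,-0.0095,0.0003],"fingers":1},{"delta_rot":[0,0,0],"dp":[0.0061,-0.0085,0.0003],"fingers":1},{"delta_rot":[0,0,0],"dp":[0.0074,-0.0074,0.0003],"fingers":1},{"delta_rot":[0,0,0],"dp":[0.0086,-0.0059,0.0003],"fingers":1},{"delta_rot":[0,0,0],"dp":[0,0,0],"fingers":1},{"delta_rot":[0,0,0],"dp":[0,0,0],"fingers":1}]'

```text
clock: 11.9
eef_pos: [0.6204, 0.0144, 0.1642]
tool_rot: [-180.0, -0.0, -171.6]
wrist_force: [-2.8, 1.3, -6.0]
grip_width: 0.0174
grip_force: 40.0
```

```bash
python3 rows.py 12 10;python3 drop.py s9.png
```

```text
11.9 [0.62040087 0.01437128 0.16424652] [-1.79993777e+02 -4.54198765e-02 -1.71564709e+02] 0.01743990017258534 [-2.76148658  1.30637428 -6.00224627] 39.998300671577454
r,th 0.06034398665841614 -52.89893696146451
0.0097,-0.0039  0.0102,-0.0025  0.0104,-0.0007  0.0104,0.0012  0.0100,0.0029  0.0094,0.0046  0.0084,0.0062  0.0072,0.0076  0.0058,0.0087  0.0042,0.0096  0.0025,0.0102  0.0007,0.0104  11.9 [0.62040087 0.01437128 0.16424652] [-1.79993777e+02 -4.54198765e-02 -1.71564709e+02] 0.01743990017258534 [-2.76148658  1.30637428 -6.00224627] 39.998300671577454
0.060558399439579864 308.1410850786883
10mm = [0.1959108  3.96846295]
shift 0 4 0.6640893220901489
```

Emit:
jog_arm --steps '[{"delta_rot":[0,0,0],"dp":[0.0097,-0.0039,0.0003],"fingers":1},{"delta_rot":[0,0,0],"dp":[0.0102,-0.0025,0.0003],"fingers":1},{"delta_rot":[0,0,0],"dp":[0.0104,-0.0007,0.0003],"fingers":1},{"delta_rot":[0,0,0],"dp":[0.0104,0.0012,0.0003],"fingers":1},{"delta_rot":[0,0,0],"dp":[0.01,0.0029,0.0003],"fingers":1},{"delta_rot":[0,0,0],"dp":[0.0094,0.0046,0.0003],"fingers":1},{"delta_rot":[0,0,0],"dp":[0.0084,0.0062,0.0002],"fingers":1},{"delta_rot":[0,0,0],"dp":[0.0072,0.0076,0.0003],"fingers":1},{"delta_rot":[0,0,0],"dp":[0.0058,0.0087,0.0003],"fingers":1},{"delta_rot":[0,0,0],"dp":[0,0,0],"fingers":1},{"delta_rot":[0,0,0],"dp":[0,0,0],"fingers":1}]'

```text
clock: 12.87
eef_pos: [0.5355, 0.0266, 0.1616]
tool_rot: [-180.0, -0.2, -171.4]
wrist_force: [-7.2, -4.0, -3.6]
grip_width: 0.0176
grip_force: 40.0
```

```bash
python3 rows.py 12 10
```

```text
12.8667 [0.53550683 0.02659498 0.16161654] [-1.79958663e+02 -1.50971811e-01 -1.71440742e+02] 0.017620796129288917 [-7.21437575 -4.03320359 -3.59235774] 39.99927520751953
r,th 0.06033869345417734 -143.48323105555943
0.0038,0.0098  0.0023,0.0102  0.0005,0.0104  -0.0013,0.0104  -0.0031,0.0100  -0.0048,0.0093  -0.0063,0.0083  -0.0077,0.0071  -0.0088,0.0057  -0.0096,0.0041  -0.0102,0.0023  -0.0104,0.0005
```

Emit:
jog_arm --steps '[{"delta_rot":[0,0,0],"dp":[0.0045,0.0094,0.0003],"fingers":1},{"delta_rot":[0,0,0],"dp":[0.0023,0.0102,0.0003],"fingers":1},{"delta_rot":[0,0,0],"dp":[0.0005,0.0104,0.0003],"fingers":1},{"delta_rot":[0,0,0],"dp":[-0.0013,0.0104,0.0003],"fingers":1},{"delta_rot":[0,0,0],"dp":[-0.0031,0.01,0.0003],"fingers":1},{"delta_rot":[0,0,0],"dp":[-0.0048,0.0093,0.0003],"fingers":1},{"delta_rot":[0,0,0],"dp":[-0.0063,0.0083,0.0002],"fingers":1},{"delta_rot":[0,0,0],"dp":[-0.0077,0.0071,0.0003],"fingers":1},{"delta_rot":[0,0,0],"dp":[-0.0088,0.0057,0.0003],"fingers":1},{"delta_rot":[0,0,0],"dp":[0,0,0],"fingers":1},{"delta_rot":[0,0,0],"dp":[0,0,0],"fingers":1}]'

```text
clock: 13.78
eef_pos: [0.5501, 0.1114, 0.1591]
tool_rot: [180.0, 0.0, -171.5]
wrist_force: [-2.2, 6.2, -4.7]
grip_width: 0.0176
grip_force: 40.0
```

```bash
python3 rows.py 13 10
```

```text
13.7833 [0.55006982 0.11138414 0.15906046] [ 1.79952527e+02  4.71513814e-02 -1.71478169e+02] 0.017622974823350374 [-2.1867098   6.24801773 -4.70816803] 39.9977445602417
r,th 0.05950559618279442 124.7642764747109
-0.0095,0.0042  -0.0103,0.0020  -0.0105,0.0002  -0.0103,-0.0016  -0.0099,-0.0034  -0.0092,-0.0050  -0.0082,-0.0065  -0.0069,-0.0079  -0.0054,-0.0089  -0.0038,-0.0097  -0.0020,-0.0103  -0.0002,-0.0105  0.0016,-0.0103
```

Emit:
jog_arm --steps '[{"delta_rot":[0,0,0],"dp":[-0.0095,0.0038,0.0003],"fingers":1},{"delta_rot":[0,0,0],"dp":[-0.0103,0.002,0.0003],"fingers":1},{"delta_rot":[0,0,0],"dp":[-0.0105,0.0002,0.0003],"fingers":1},{"delta_rot":[0,0,0],"dp":[-0.0103,-0.0016,0.0003],"fingers":1},{"delta_rot":[0,0,0],"dp":[-0.0099,-0.0034,0.0003],"fingers":1},{"delta_rot":[0,0,0],"dp":[-0.0092,-0.005,0.0003],"fingers":1},{"delta_rot":[0,0,0],"dp":[-0.0082,-0.0065,0.0002],"fingers":1},{"delta_rot":[0,0,0],"dp":[-0.0069,-0.0079,0.0003],"fingers":1},{"delta_rot":[0,0,0],"dp":[0,0,0],"fingers":1},{"delta_rot":[0,0,0],"dp":[0,0,0],"fingers":1}]'

```text
clock: 14.62
eef_pos: [0.6276, 0.1027, 0.1569]
tool_rot: [-180.0, 0.1, -171.6]
wrist_force: [4.9, 4.1, -6.5]
grip_width: 0.0172
grip_force: 40.0
```

```bash
python3 rows.py 5 10
```

```text
14.6167 [0.62755784 0.10267738 0.15689035] [-1.79984526e+02  1.46046218e-01 -1.71578928e+02] 0.0172304077608593 [ 4.8575325   4.1302503  -6.45242016] 39.99750852584839
r,th 0.05925797202438767 42.688173750430934
-0.0057,-0.0087  -0.0035,-0.0099  -0.0017,-0.0103  0.0001,-0.0105  0.0019,-0.0103
```

Emit:
jog_arm --steps '[{"delta_rot":[0,0,0],"dp":[-0.0055,-0.0087,0.0003],"fingers":1},{"delta_rot":[0,0,0],"dp":[-0.0035,-0.0099,0.0003],"fingers":1},{"delta_rot":[0,0,0],"dp":[-0.0017,-0.0103,0.0002],"fingers":1},{"delta_rot":[0,0,0],"dp":[0.0001,-0.0095,0.0003],"fingers":1},{"delta_rot":[0,0,0],"dp":[0,0,0],"fingers":1},{"delta_rot":[0,0,0],"dp":[0,0,0],"fingers":1},{"delta_rot":[0,0,0],"dp":[0,0,0],"fingers":1}]'

```text
clock: 15.2
eef_pos: [0.6435, 0.0656, 0.1559]
tool_rot: [-179.9, 0.1, -171.6]
wrist_force: [6.5, 0.0, -7.0]
grip_width: 0.0175
grip_force: 40.0
```

```bash
python3 rows.py 1 1; python3 drop.py s10.png; python3 - <<'E'
from h import *
a=cv2.imread('pics/s8.png')[130:230,190:310];b=cv2.imread('pics/s10.png')[130:230,190:310]
c=grab('scene','c10.png')['color']
cv2.imwrite('pics/fin.png',np.vstack([np.hstack([cv2.resize(x,(400,333),interpolation=cv2.INTER_CUBIC) for x in(a,b)]),cv2.resize(c[100:230,100:412],(800,260))[:260]]))
E
```

```text
15.2 [0.64348217 0.06564665 0.15592504] [-1.79925333e+02  1.49280129e-01 -1.71561638e+02] 0.017524088744254214 [ 6.53067438  0.03954156 -6.96743591] 39.99796807765961
r,th 0.05956533682656867 3.0281636768985494
-0.0003,-0.0011  15.2 [0.64348217 0.06564665 0.15592504] [-1.79925333e+02  1.49280129e-01 -1.71561638e+02] 0.017524088744254214 [ 6.53067438  0.03954156 -6.96743591] 39.99796807765961
0.0605919988860801 3.4503541676718195
10mm = [0.1959108  3.96846295]
shift 0 8 0.8534813523292542
```

View pics/fin.png

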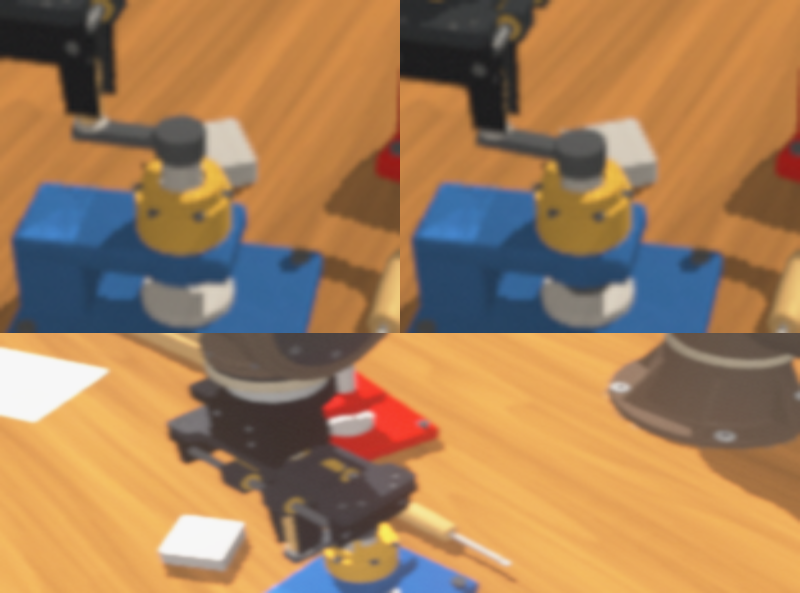

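The final picture compares the drop (left, hub at (180,130)) with now (right, hub at (580,142)). The hub sits a further 10 mm lower, 8 px in total as expected. The crank is back at the same angle after about 365° of forward winding, the knob is held at 40 N, and the block and screwdriver have not moved. Handing in.

```bash
python3 -c "
from plant import robot
print(robot.job_done())"
```

```text
the job is handed in; nothing more can be done
None
```

The job is handed in: the screw dropped 10 mm into the thread start, then I wound it forward one full turn (about 365°, sinking another 10 mm); the gripper holds the knob still at 40 N, at about 15 s of the 64 s allowed.

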